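Move a snap-in air-filter cartridge to the new airbox

ROBOT

A 6-joint arm with a two-finger parallel gripper is mounted at the origin on the work surface. World frame = base frame: x ahead of the robot, y to its left, z up, the work surface at z = 0. Lengths are in m, angles in rad, forces in N, time in s.
With the tool pointing down it reaches from about 0.275 to 0.875 m from the base axis. Payload 12.5 kg.
Tool frame: the origin (TCP) lies on the centre line of the jaws, within the pads' length; the fingertips stand r.finger_overhang ahead of it and the grasp point (between the pads) lies 3 mm ahead of it (r.finger_overhang is the distance from the TCP to the fingertips, in m); z points along the fingers, y is the line along which they close (so a half turn about z gives the same grasp; the last joint's range is limited). The gripper opens to 85 mm and grips with 20 to 120 N. Pads are 22 mm wide; open, the fingers measure 114 mm over their backs; the gripper's body (76 mm by 85 mm) begins 54 mm behind the grasp point. The pads swing forward as they close: fully open they stand 13 mm farther back than shut.
Start: joints at [-1.337, 0.351, 1.652, -0, 1.139, -0.085], TCP at [0.172, -0.522, 0.253] pointing down, gripper open.
Joint ranges: [-2.75, 2.75], [-0.79, 2.1], [0.01, 2.65], [-1.57, 4.71], [0.07, 3.14], [-2.87, 2.87]. Speed limits (rad/s): [2.22, 2.22, 2.79, 3.14, 3.14, 3.14].

INTERFACE

Orientations are given as a unit quaternion [x, y, z, w].
In Python, from cell import r, optics gives the robot as it stands. The module is installed in compiled form; this text tells all that it offers. Calls block until the motion is done:
- r.move_to(position, orientation): joint-space move of the TCP to a pose.
- r.move_linear(position, rot=None, vel=0.15): straight line of the TCP; rot=None keeps the orientation; vel is the mean speed in m/s.
- r.set_joints(angles): joint-space move.
- r.set_gripper(opening, squeeze=None): opening from 0.0 (shut) to 1.0 (fully open); squeeze is the grip in N (None keeps the last); returns when the fingers have stopped.
- r.sleep(seconds).
- r.inverse_kinematics(position, orientation): joint angles nearest the present ones, or None.
- optics.get_image(name): name is "side" or "top" or "wrist"; returns a dict with "pixels" (420x560x3 uint8, red, green, blue), "depth" (420x560 float32, m along the optical axis (not along the pixel's ray), 0 where there is no reading), "fx", "fy", "cx", "cy" (pixels), "D" ([k1, k2, p1, p2, k3] as OpenCV has them; the pictures are not rectified), "camera_from_world" (4x4, takes a point from world to camera coordinates); the wrist camera has in their place "mount" (4x4, takes a point from camera to tool coordinates, whose origin is the TCP and whose axes are the flange's). Camera axes: x right, y down, z forward; pixel columns grow to the right and rows downward; lengths in m; the calibration is good to about 2 mm. A picture is of the moment at which its call begins: read the wrist's pose just before it.
A pose or a line that the arm cannot do raises r.PlanningError and nothing moves.
- r.hand_in(): hands the job in; it is judged then, once.
Readings, each from a call of its own:
- r.current_t(): time.
- r.current_q(): joint angles.
- r.current_qvel(): joint speeds.
- r.current_effort(): joint torques, N m.
- r.current_tool_pos(): TCP position.
- r.current_ee_rot(): TCP orientation.
- r.current_contact_force(): force on the tool from outside, world axes, zero at the start.
- r.current_torque(): the same for the moment, N m.
- r.current_opening(): opening from 0.0 (shut) to 1.0 (fully open).
- r.current_finger_force(): force on a finger pad.
Only numpy, scipy, OpenCV 4.12 (cv2) and the standard library are available. Lean on these libraries where they do the work, as an engineer would, in place of code of your own. Each camera call takes 0.05 s, during which the arm holds its last target. There are 200 camera calls.

TASK

Pinch the filter cartridge's two yellow spring tabs together to unclip it from the old black airbox and lift it out without wrenching it, then put it into the new blue airbox and press it gently home against the springy orange gasket until both tabs have snapped out under the lips. Let go of it, never force the parts or crush the tabs, and leave everything else on the bench where it is.

Things in the scene. Friction and masses are not known exactly. Their poses are not given: they have to be found in the camera images.
- cartridge: filter cartridge, about 0.25 kg: red foam block in a black frame, 76 mm (its x) x 48 mm (its y) x 44 mm high, a sprung yellow tab in each long side (+y and -y), a rigid grey rib on top. Origin: centre of its underside; z up. Fits an airbox either way round. Keep the force between cartridge and airbox below 28 N, and the two fingers' forces on it together below 40 N: plastic breaks
- tab_grip (a point): point midway between the two tabs' grip pads, at the height to pinch: on the cartridge's axis, 66 mm above its underside, 16 mm below the top of the rib; axes as the cartridge's: the tabs face each other along y. Width over the pads 56 mm at rest, 43 mm fully pinched
- pad_a (a point): middle of the outer face of the +y tab's yellow grip pad (24 mm along x, 26 mm high: 50 to 76 mm above the cartridge's underside), 28 mm from the centre plane at rest; rubber-faced, so fingers hardly slip on it
- pad_b (a point): the same on the -y tab
- barb_a (a point): outer upper edge of the barb low on the +y tab (the -y tab has the same): 29.5 mm from the centre plane at rest, flat on top at 27 mm above the cartridge's underside, ramped underneath. Unpinched it cannot be pulled out past a lip; the tab must be in by 4 mm (5.5 mm when the cartridge sits off centre) to pass
- rib_top (a point): centre of the flat top of the grey rib (50 mm along x, 16 mm along y), 82 mm above the cartridge's underside, 6 mm above the tabs: the place to press on
- tab_a (a joint): how far the tab on the cartridge's +y side is pushed in: 0 out (sprung), 0.0065 m fully in; it takes 1.2 N to start and 3.5 N to push it all the way
- tab_b (a joint): the same for the tab on the -y side
- old_airbox: old black airbox fixed to the bench: open-topped shell 106 mm (x) x 86 mm (y) x 38 mm high, with a lip frame in it. Origin: centre of its underside, on the bench; z up. The frame's rim is 48 mm up, its rigid floor 8 mm up: on it the snapped-in cartridge stands at the start, its axes along the airbox's, its barbs 1 mm below the lips
- old_throat (a point): centre of the old airbox's throat, 36 mm up, at the undersides of its two long lips (at +y and -y), behind which the barbs snap. Lip frame (the new one alike): 96 x 76 mm, mouth flaring down from 89 x 61 mm (x by y) at the rim, 6 mm deep, to a throat of 79 x 51 mm, 6 mm deep (1.5 mm clearance all round the cartridge); below it the well is wider in y
- new_airbox: new blue airbox fixed to the bench: open-topped shell 106 mm (x) x 86 mm (y) x 38 mm high, with a lip frame in it. Origin: centre of its underside, on the bench; z up. Empty. Its lip frame is clamped at a height that differs from time to time and is not reported: rim 48 to 64 mm up, gasket top always 36 mm below the rim, so 12 to 28 mm up. Find it by feel. Cartridge x along airbox x, either way round
- gasket (a joint): how far the orange sprung gasket plate (74 x 46 mm) in the new lip frame is pushed down: 0 at rest, at 0.003 m the barbs get below the lips, 0.004 m is a hard stop; locked, the gasket stays pressed in by about 3 mm. It presses back with 3 N at first, 7 N at the end: all the push needed with the tabs pinched; with the tabs free the barbs' ramps add about 10 N until they snap
- screwdriver: blue-handled screwdriver lying flat, 200 mm long, handle about 30 mm thick; leave it alone. Origin: centre of its underside
- big_socket: steel socket standing on end, 34 mm across, 40 mm high; leave it alone. Origin: centre of its underside
- small_socket: steel socket standing on end, 26 mm across, 32 mm high; leave it alone. Origin: centre of its underside
- foam_filter: round red foam filter standing upright, 90 mm across, 95 mm high; leave it alone. Origin: centre of its underside
- hammer: hammer lying flat, 280 mm long; leave it alone. Origin: centre of its underside
- bar_grip: black rubber handlebar grip standing on its flange, 48 mm across, 110 mm high; leave it alone. Origin: centre of its underside
- bolt_dish: shallow open steel dish, 100 mm across, 22 mm high; leave it alone. Origin: centre of its underside
Not all that is in view belongs to the job. Of the things that look like the cartridge, the larger one is meant. Of the things like the new_airbox, leave any that is pink; of the rest the larger one is meant.

How it is judged:
By the outcome, as a careful person would: the job done as asked, in the order asked, and still so for the second after the job is handed in, with the robot touching nothing.
It also fails if it takes over 51 s, if anything falls off the work surface, if the arm or the gripper's body presses on something with over 40 N, if the wrist force passes 120 N, or if a joint passes its speed limit or range.

## Working session

There is one attempt and no reset: what is moved stays moved. The work goes in short steps, each a Python script; the robot and the scene stay as the last script left them, time stands still between calls to the robot, and variables do not carry over. Pictures are saved under pics/ and viewed, at most 10 in all, crops included, and the job is handed in when it is done.

```bash
mkdir -p pics; ls; python3 - <<'E'
from cell import r, optics
import cv2,numpy as np
for n in ("top","side"):
    d=optics.get_image(n); cv2.imwrite(f"pics/{n}0.png",d["pixels"][:,:,::-1]); np.savez(f"{n}0.npz",**d)
    print(n,d["fx"],d["fy"],d["cx"],d["cy"],d["D"],np.round(d["camera_from_world"],3).tolist())
print(r.finger_overhang,r.current_t(),r.current_ee_rot(),r.current_opening())
E
```

```text
pics
top 422.679861968459 422.679861968459 272.0627496033508 208.24452190868504 [-0.1296818  0.         0.         0.         0.       ] [[0.016, -1.0, -0.014, 0.021], [-0.995, -0.014, -0.1, 0.501], [0.1, 0.015, -0.995, 1.035], [0.0, 0.0, 0.0, 1.0]]
side 487.07021389029586 487.07021389029586 279.30099623868733 205.95980460254955 [-0.12142697  0.          0.          0.          0.        ] [[-0.714, -0.7, 0.017, 0.327], [-0.521, 0.515, -0.681, 0.3], [0.468, -0.495, -0.732, 0.935], [0.0, 0.0, 0.0, 1.0]]
0.022 0.1 [ 9.87324341e-01  1.58714798e-01 -3.57516676e-05 -5.07287506e-04] 0.9985507160304269
```

View pics/top0.png

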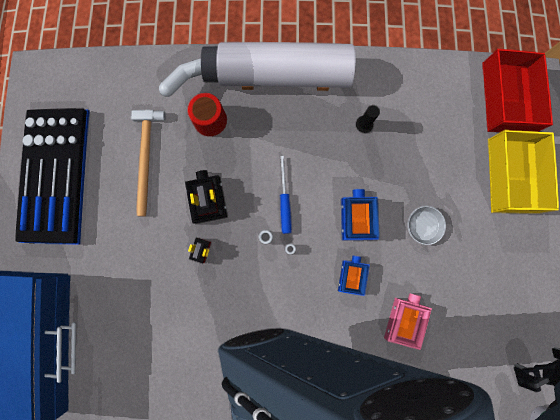

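View pics/side0.png

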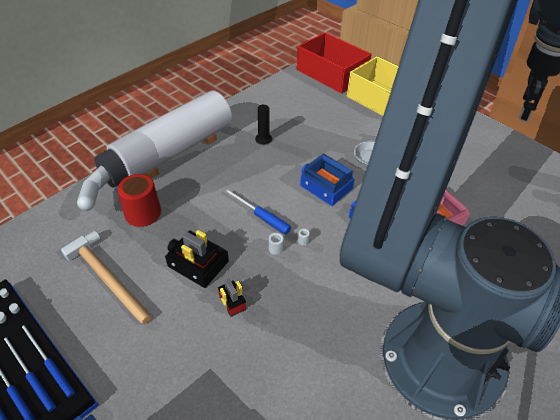

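Cartridge candidates: the large one in the black airbox at top (206,197), and the small one at (199,250). I choose the large one. New-airbox candidates: large blue (360,217), small blue (353,276), and pink (409,321). I choose the large blue one. Next I check both choices in a crop and measure them.

```bash
cat > h.py <<'E'
import cv2,numpy as np
def cloud(d,T_wc=None):
    """world points (H,W,3), nan where no depth; T_wc = world_from_camera"""
    if T_wc is None: T_wc=np.linalg.inv(d["camera_from_world"])
    H,W=d["depth"].shape
    K=np.array([[d["fx"],0,d["cx"]],[0,d["fy"],d["cy"]],[0,0,1.]])
    uv=np.stack(np.meshgrid(np.arange(W),np.arange(H)),-1).reshape(-1,1,2).astype(float)
    n=cv2.undistortPointsIter(uv,K,np.array(d["D"],float),None,None,(3,50,1e-9)).reshape(H,W,2)
    z=np.where(d["depth"]>0,d["depth"],np.nan).astype(float)
    P=np.dstack([n*z[...,None],z])
    return P@T_wc[:3,:3].T+T_wc[:3,3]
def hsv(d): return cv2.cvtColor(np.ascontiguousarray(d["pixels"]),cv2.COLOR_RGB2HSV)
def box(m,w,h): # mask limited to world window
    return m
E
python3 - <<'E'
from h import *
d=dict(np.load("top0.npz")); P=cloud(d); H=hsv(d)
h,s,v=H[...,0],H[...,1],H[...,2]
def win(u0,u1,v0,v1):
    m=np.zeros(h.shape,bool); m[v0:v1,u0:u1]=1; return m
def rep(n,m):
    p=P[m]; p=p[~np.isnan(p).any(1)]
    rc=cv2.minAreaRect((p[:,:2]*1000).astype(np.float32))
    print(n,len(p),np.round(np.median(p,0),4),"z",np.round(np.percentile(p[:,2],[2,50,98]),3),"rect",np.round(rc[0],1),np.round(rc[1],1),round(rc[2],1))
yel=(h>20)&(h<35)&(s>120)&(v>100)
rep("yelL",yel&win(185,202,185,215)); rep("yelR",yel&win(202,222,180,212))
blk=win(180,232,165,230)&(P[...,2]>0.025)&(P[...,2]<0.045)
rep("blackshell",blk)
w=win(335,385,185,245)
rep("blue",w&(h>100)&(h<125)&(s>120)&(P[...,2]>0.03)); rep("orange",w&(h>5)&(h<20)&(s>150))
for n,ww in(("black",(180,232,165,230)),("blue",(335,385,185,245))):
    z=P[...,2][win(*ww)]; print(n,np.histogram(z[~np.isnan(z)],np.arange(-.005,.105,.005))[0])
a=d["pixels"][165:265,175:235]; b=d["pixels"][175:300,330:390]
a=cv2.resize(a,None,fx=5,fy=5,interpolation=2); b=cv2.resize(b,(300,500),interpolation=2)
cv2.imwrite("pics/crop.png",np.hstack([a,b])[:,:,::-1])
E
```

```text
yelL 39 [0.517  0.2201 0.083 ] z [0.046 0.083 0.087] rect [519.6 224.4] [32.3 14.1] 14.5
yelR 44 [0.5273 0.1737 0.0827] z [0.033 0.083 0.088] rect [529.4 177.4] [31.  15.7] 8.7
blackshell 550 [0.5264 0.1919 0.0377] z [0.026 0.038 0.045] rect [531.8 198.4] [127.9  90.9] 11.8
blue 899 [ 0.483  -0.1828  0.0594] z [0.032 0.059 0.066] rect [ 489.4 -190.4] [125.9  87.5] 0.9
orange 502 [ 0.4794 -0.1923  0.0269] z [0.023 0.027 0.03 ] rect [ 478.6 -193. ] [73.4 43.6] 0.6
black [835 848  40  18  19  22  57 115 216 162 399 314  29  14  18  14  18  60
  89  69   1]
blue [615 680  27  23  84 158 458  92 145  56  14  32 167 388  50   0   0   0
   0   0   0]
```

View pics/crop.png

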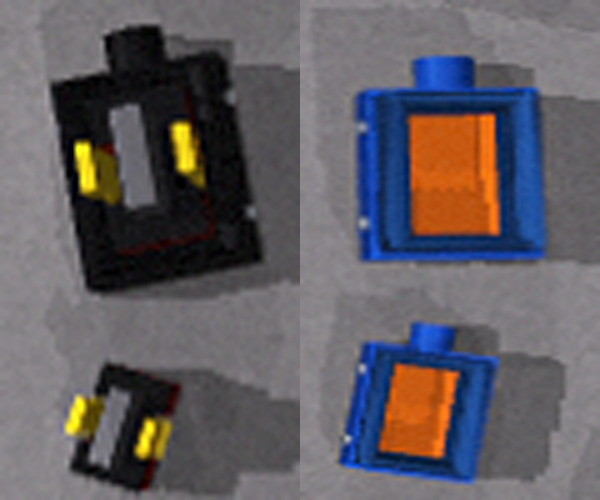

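The crop confirms both choices. The large cartridge sits in the black airbox with its rib at top (206,196), and the large blue box with the orange gasket is at (360,217). The smaller look-alikes are below each one. Now I go over the cartridge for a close look.

```bash
cat >> h.py <<'E'
from scipy.spatial.transform import Rotation as R
def quat(yaw): return [np.cos(yaw/2),np.sin(yaw/2),0,0]
def wrist(r,optics,name):
    p,q=r.current_tool_pos(),r.current_ee_rot()
    d=optics.get_image("wrist")
    T=np.eye(4);T[:3,:3]=R.from_quat(q).as_matrix();T[:3,3]=p
    cv2.imwrite(f"pics/{name}.png",d["pixels"][:,:,::-1])
    np.savez(f"{name}.npz",T=T@d["mount"],**d); print("mount",np.round(d["mount"],3).tolist())
    return d,cloud(d,T@d["mount"])
E
python3 - <<'E'
from h import *
from cell import r,optics
for y in (12.,192.,-168.):
    for p in ([.5225,.198,.2],[.479,-.193,.2]):
        print(y,np.round(r.inverse_kinematics(p,quat(np.radians(y))),2) if r.inverse_kinematics(p,quat(np.radians(y))) is not None else None)
r.move_to([.5225,.198,.22],quat(np.radians(12)))
print(r.current_t(),r.current_q(),r.current_contact_force())
wrist(r,optics,"w1"); print(r.current_t())
E
```

```text
12.0 [ 0.28  0.43  1.68 -0.    1.03  1.64]
12.0 [-0.47  0.36  1.79 -0.    0.99  0.89]
192.0 [ 0.28  0.43  1.68 -0.    1.03 -1.5 ]
192.0 [-0.47  0.36  1.79 -0.    0.99 -2.25]
-168.0 [ 0.28  0.43  1.68 -0.    1.03 -1.5 ]
-168.0 [-0.47  0.36  1.79 -0.    0.99 -2.25]
2.925 [ 2.77799050e-01  4.02964875e-01  1.66360914e+00 -9.95075724e-05
  1.07501266e+00  1.64002325e+00] [ 0.23520506 -0.42076067  0.33311313]
mount [[0.0, -0.958, -0.288, 0.074], [1.0, -0.0, 0.001, 0.0], [-0.001, -0.288, 0.958, -0.12], [0.0, 0.0, 0.0, 1.0]]
2.975
```

View pics/w1.png

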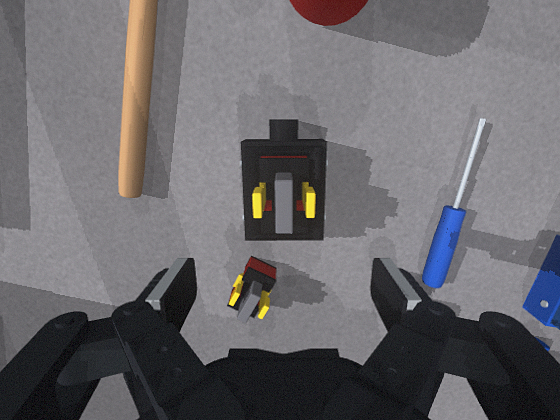

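The wrist view shows the big cartridge centred at (283,200), with yellow pads at (258,202) and (309,202) and the small decoy well clear at (253,290). Fitting the rib and pads.

```bash
python3 - <<'E'
from h import *
d=dict(np.load("w1.npz")); P=cloud(d,d["T"]); H=hsv(d); h,s,v=[H[...,i] for i in range(3)]
w=np.zeros(h.shape,bool); w[110:245,235:332]=1
def rep(n,m):
    m=cv2.morphologyEx(m.astype(np.uint8),cv2.MORPH_OPEN,np.ones((2,2)))>0
    p=P[m]; p=p[~np.isnan(p).any(1)]
    rc=cv2.minAreaRect((p[:,:2]*1000).astype(np.float32))
    print(n,len(p),"mean",np.round(p.mean(0)*1000,1),"z",np.round(np.percentile(p[:,2],[2,50,98]),4),"rect",np.round(rc[0],1),np.round(rc[1],1),round(rc[2],1))
z=P[...,2]
rep("rib",w&(z>.084)&(s<80)); 
yel=w&(h>20)&(h<35)&(s>120)
uu=np.arange(560)[None]+0*z
L=yel&(uu<284)&(z>.078);Rr=yel&(uu>284)&(z>.078)
rep("L",L);rep("R",Rr)
rep("shell",w&(z>.03)&(z<.042)); rep("rim",w&(z>.044)&(z<.052)&(s<100))
E
```

```text
rib 990 mean [521.2 194.9  86.3] z [0.0503 0.089  0.0904] rect [512.3 192.3] [67.8 17.3] 12.3
L 239 mean [515.2 218.3  80.1] z [0.0462 0.0828 0.0841] rect [508.9 217.7] [38.4  8.5] 6.5
R 243 mean [525.2 170.9  78.9] z [0.0458 0.0829 0.0844] rect [519.5 168. ] [39.3 12.1] 14.1
shell 1657 mean [548.6 200.4  35.3] z [-0.0011  0.0369  0.0498] rect [522.  194.5] [143.3  97.1] 12.4
rim 3594 mean [524.5 195.1  47.9] z [0.0366 0.0475 0.0529] rect [511.  189.2] [117.2  82.9] 12.2
```

```bash
python3 - <<'E'
from h import *
d=dict(np.load("w1.npz")); P=cloud(d,d["T"]); H=hsv(d); h,s,v=[H[...,i] for i in range(3)]
w=np.zeros(h.shape,bool); w[110:245,235:332]=1
z=P[...,2]; uu=np.arange(560)[None]+0*z; yel=w&(h>20)&(h<35)&(s>120)
def rep(n,m):
    p=P[m]*1000; p=p[:,:2]@np.array([[c,-sn],[sn,c]])
    q=np.percentile(p,[3,50,97],axis=0); mid=(q[0]+q[2])/2
    print(n,len(p),"extent",np.round(q[2]-q[0],1),"mid world",np.round(np.array([[c,-sn],[sn,c]])@mid,1),"mean",np.round(np.array([[c,-sn],[sn,c]])@p.mean(0),1))
t=np.radians(12.2); c,sn=np.cos(t),np.sin(t)
rep("rib",w&(z>.086)&(s<80)); rep("L",yel&(uu<284)&(z>.081)); rep("R",yel&(uu>284)&(z>.081)); rep("rim",w&(z>.045)&(z<.051)&(s<100))
E
```

```text
rib 988 extent [47.2 14.8] mid world [521.7 196.2] mean [522.7 196.2]
L 216 extent [21.9  7.3] mid world [516.5 219.4] mean [516.8 219.3]
R 222 extent [21.9  7.5] mid world [526.7 172.4] mean [526.7 172.5]
rim 2686 extent [93.9 74.2] mid world [521.4 195.7] mean [525.3 196.4]
```

```bash
python3 - <<'E'
from h import *
from cell import r,optics
t=np.radians(12.1)
r.move_to([.5216,.196,.13],quat(t))
r.move_linear([.5216,.196,.077],vel=.08)
print(r.current_t(),r.current_tool_pos(),r.current_contact_force())
n=np.array([-np.sin(t),np.cos(t),0])
for w in (60,57,55,53,51):
    r.set_gripper(w/85,20); 
    f=np.array(r.current_contact_force()); print(w,round(r.current_opening()*85,2),r.current_finger_force(),"lat",f@n,np.round(f,2),r.current_t())
    
E
```

```text
4.2417 [0.52181163 0.19606113 0.07718906] [-0.51061941 -0.4713738  -0.4008132 ]
60 60.25 0.0 lat 0.2550215156374379 [0.58 0.38 0.42] 4.6167
57 57.21 0.5550915375351906 lat 1.057281326780612 [-0.46  0.98  1.29] 4.8333
55 54.8 0.7898595929145813 lat 1.9274906265024783 [-0.12  1.95  2.31] 5.05
53 53.09 1.6913451254367828 lat 1.6175018869313345 [-1.02  1.44  4.54] 5.2667
51 51.32 2.038940079510212 lat 0.24604609837641558 [-0.61  0.12  6.06] 5.4833
```

```bash
python3 - <<'E'
from h import *
from cell import r,optics
t=np.radians(12.1); n=np.array([-np.sin(t),np.cos(t),0])
for w in (49,47,45.5,44.5):
    p=np.array(r.current_tool_pos()); p[2]+=.0006; r.move_linear(p,vel=.02)
    r.set_gripper(w/85,20)
    f=np.array(r.current_contact_force()); print(w,round(r.current_opening()*85,2),r.current_finger_force(),"lat",f@n,np.round(f,2),r.current_tool_pos(),r.current_t())
    if r.current_finger_force()>10: break
E
```

```text
49 48.55 2.3587682470679283 lat -0.3742775012529016 [ 0.1  -0.36 -2.75] [0.52158024 0.19594015 0.07754871] 5.95
47 46.89 2.703348286449909 lat 0.3519695685783042 [-0.65  0.22 -1.89] [0.52158564 0.19593987 0.07815093] 6.4167
45.5 45.21 2.9617246985435486 lat 0.24885178113914075 [-0.05  0.24 -1.57] [0.52159171 0.19595043 0.07874909] 6.8833
44.5 44.55 3.1341497227549553 lat 0.38501486914512284 [-0.35  0.32 -3.04] [0.52158038 0.19594382 0.07934219] 7.35
```

```bash
python3 - <<'E'
from h import *
from cell import r,optics
r.set_gripper(43.9/85,20)
print(r.current_opening()*85,r.current_finger_force(),np.round(r.current_contact_force(),2))
z0=r.current_tool_pos()[2]
for dz in (.002,.004,.008,.014,.022):
    p=np.array(r.current_tool_pos()); p[2]=z0+dz; r.move_linear(p,vel=.03)
    f=np.array(r.current_contact_force()); print(dz,np.round(f,2),np.round(r.current_torque(),2),r.current_opening()*85,r.current_finger_force(),r.current_t())
    if abs(f[2])>9 or np.hypot(f[0],f[1])>6: print("stop"); break
wrist(r,optics,"w2")
E
```

```text
43.89360155152505 3.237433098256588 [ 0.29  0.04 -1.92]
0.002 [-0.21  0.26 -2.19] [-0.03  0.01  0.04] 43.56983492564972 3.237699195742607 7.8167
0.004 [ 0.05 -0.12 -2.35] [-0.    0.08 -0.02] 44.12756145266293 3.237663097679615 8.0667
0.008 [ 0.12  1.11 -1.87] [0.01 0.   0.02] 43.72663650901105 3.2378778979182243 8.35
0.014 [ 0.29 -0.69 -2.86] [-0.04  0.01 -0.08] 43.660211406937904 3.237742781639099 8.7
0.022 [-0.02  0.6  -2.11] [ 0.01  0.   -0.  ] 43.76840955190863 3.237793520092964 9.1167
mount [[0.0, -0.958, -0.288, 0.074], [1.0, -0.0, 0.001, 0.0], [-0.001, -0.288, 0.958, -0.12], [0.0, 0.0, 0.0, 1.0]]
```

View pics/w2.png

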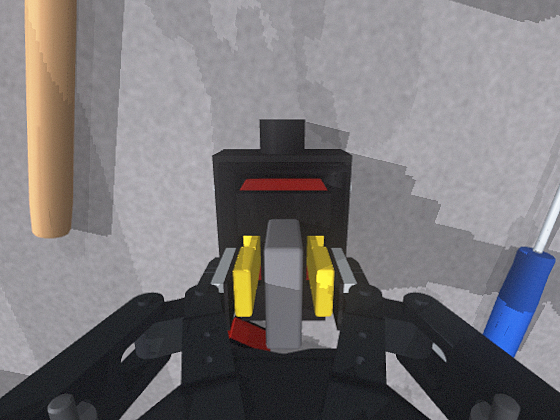

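The cartridge comes out cleanly: the load is about its weight and both tabs are pinched evenly. Carrying it to where I can see the blue box.

```bash
python3 - <<'E'
from h import *
from cell import r,optics
p=np.array(r.current_tool_pos()); p[2]=.22; r.move_linear(p,vel=.1)
r.move_linear([.415,-.192,.22],quat(np.radians(.8)),vel=.2)
print(r.current_t(),np.round(r.current_contact_force(),2),r.current_finger_force(),r.current_opening()*85)
d,P=wrist(r,optics,"w3")
H=hsv(d); h,s,v=[H[...,i] for i in range(3)]; z=P[...,2]
near=(np.abs(P[...,0]-.48)<.08)&(np.abs(P[...,1]+.192)<.07)
bl=near&(h>100)&(h<125)&(s>100)
zz=z[bl]; print(np.histogram(zz,np.arange(.02,.08,.004)))
def rep(n,m):
    p=P[m][:,:2]*1000; rc=cv2.minAreaRect(p.astype(np.float32)); q=np.percentile(p,[2,98],axis=0)
    print(n,len(p),np.round(q.mean(0),1),np.round(q[1]-q[0],1),"z",np.round(np.median(z[m])*1000,1),"rect",np.round(rc[0],1),np.round(rc[1],1),round(rc[2],2))
rep("rim",bl&(z>.054)); rep("orange",near&(h>5)&(h<20)&(s>150)); rep("shell",bl&(z>.033)&(z<.041))
E
```

```text
12.6667 [ 0.3  -0.09 -3.06] 3.2377521693706512 44.233396619363035
mount [[0.0, -0.958, -0.287, 0.074], [1.0, -0.0, 0.001, 0.0], [-0.001, -0.287, 0.958, -0.12], [0.0, 0.0, 0.0, 1.0]]
(array([  66,  149,  394,  185,  497,   44,   53,   68,  185, 1085, 2685,
          3,    0,    0]), array([0.02 , 0.024, 0.028, 0.032, 0.036, 0.04 , 0.044, 0.048, 0.052,
       0.056, 0.06 , 0.064, 0.068, 0.072, 0.076]))
rim 4423 [ 469.  -190.7] [114.3  98.3] z 61.6 rect [ 465.9 -191. ] [123.6 127.9] 0.39
orange 3376 [ 478.4 -192.4] [71.2 43.9] z 26.0 rect [ 457.6 -191.6] [115.8  48.8] 1.89
shell 579 [ 487.2 -192.4] [114.5  87.1] z 37.2 rect [ 489.1 -192.1] [125.5  86. ] 1.61
```

View pics/w3.png

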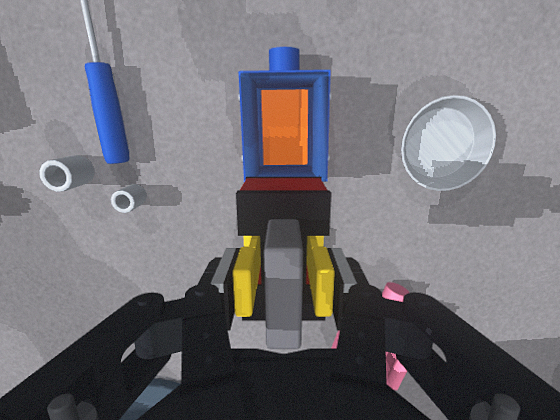

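The view shows the blue box's gasket at (285,127) and its rim spanning (240–329, 70–180). The cartridge hangs straight, with its rib at (284,285). Measuring both.

```bash
python3 - <<'E'
from h import *
d=dict(np.load("w3.npz")); P=cloud(d,d["T"]); H=hsv(d); h,s,v=[H[...,i] for i in range(3)]; z=P[...,2]
w=np.zeros(h.shape,bool); w[45:182,232:336]=1
def rep(n,m):
    m=m&~np.isnan(z)
    k,lab,st,_=cv2.connectedComponentsWithStats(m.astype(np.uint8)); m=lab==1+np.argmax(st[1:,4])
    p=P[m][:,:2]*1000; rc=cv2.minAreaRect(p.astype(np.float32)); q=np.percentile(p,[1,99],axis=0)
    print(n,len(p),"mid",np.round(q.mean(0),1),np.round(q[1]-q[0],1),"z",np.round(np.percentile(z[m],[5,50,95])*1000,1),"rect",np.round(rc[0],1),np.round(rc[1],1),round(rc[2],2))
bl=w&(h>100)&(h<125)&(s>100)
rep("rim",bl&(z>.06)); rep("rim+flare",bl&(z>.054)); rep("orange",w&(h>5)&(h<20)&(s>150)&(z<.035))
w[:]=0; w[200:360,255:312]=1
m=w&(s<60)&(z>.21)
print(np.nanpercentile(z[w],[5,50,95]))
m=w&(s<60)&(v>70)&(v<170)&(z>.22)&(z<.245); rep("rib",m)
# yaw of gasket: PCA-free side-edge fit per row of the orange mask
o=(h>5)&(h<20)&(s>150)&(z<.035); rows=range(95,162); 
for side in (0,-1):
    e=np.array([P[i,np.flatnonzero(o[i,232:336])[side]+232,:2] for i in rows]); k=np.polyfit(e[:,0],e[:,1],1); print("edge",np.degrees(np.arctan(k[0])),np.polyval(k,.479))
E
```

```text
rim 2654 mid [ 481.4 -192.5] [90.8 76.6] z [60.4 61.9 63.1] rect [ 478.8 -192.5] [96.4 76.4] 1.56
rim+flare 3884 mid [ 481.1 -192.5] [91.1 76.1] z [56.4 61.3 62.9] rect [ 478.8 -192.5] [96.4 76.4] 1.56
orange 3361 mid [ 478.5 -192.3] [72.6 45.2] z [24.8 26.  27.2] rect [ 478.5 -192.1] [74.  46.4] 1.89
[-0.00074273  0.22235734  0.2709649 ]
rib 3960 mid [ 415.3 -191.7] [48.6 15.4] z [227.1 230.6 231.6] rect [ 414.8 -191.8] [50.6 15.8] 1.06
edge 1.7761688249900471 -0.1701674637834675
edge 1.0112217842748072 -0.21486925627421508
```

```bash
python3 - <<'E'
from h import *
from cell import r,optics
c=np.array([.4786,-.1924]); q=quat(np.radians(1.5))
r.move_linear([*c,.15],q,vel=.15); r.sleep(.1)
f0=np.mean([r.current_contact_force() for _ in range(3)],0); print(np.round(f0,2),r.current_t())
zs=list(np.arange(.146,.103,-.004))+list(np.arange(.102,.092,-.001))
for z in zs:
    r.move_linear([*c,z],vel=.03)
    f=np.array(r.current_contact_force())-f0
    print(round(z,4),np.round(r.current_tool_pos()[2],4),np.round(f,2),round(r.current_finger_force(),2))
    if f[2]>4.5 or np.hypot(f[0],f[1])>5: print("stop"); break
print(r.current_t(),r.current_torque(),r.current_opening()*85)
E
```

```text
[-0.43  0.21 -2.04] 13.6
0.146 0.146 [ 0.28  0.52 -0.23] 3.24
0.142 0.1417 [0.64 0.04 0.49] 3.24
0.138 0.1378 [-0.01 -0.51 -0.51] 3.24
0.134 0.1338 [ 0.43  0.06 -0.73] 3.24
0.13 0.1298 [ 0.26 -0.    0.26] 3.24
0.126 0.1258 [ 0.12 -0.24 -0.06] 3.24
0.122 0.1218 [ 0.62 -0.11  0.18] 3.24
0.118 0.1178 [0.62 0.49 0.5 ] 3.24
0.114 0.1138 [ 0.79 -0.71  0.28] 3.24
0.11 0.1098 [ 0.63 -0.41 -0.61] 3.24
0.106 0.1058 [ 0.42 -0.83  0.69] 3.24
0.102 0.1018 [0.92 0.16 0.1 ] 3.24
0.101 0.101 [-0.21 -0.69 -0.83] 3.24
0.1 0.1 [ 0.41 -0.68  1.03] 3.24
0.099 0.0989 [ 0.16 -0.24 -0.62] 3.24
0.098 0.0979 [ 0.38 -0.06  0.18] 3.24
0.097 0.0971 [ 1.61 -0.58  3.04] 3.25
0.096 0.0961 [ 0.84 -0.45  3.82] 3.25
0.095 0.0951 [ 0.35 -0.94  4.3 ] 3.26
0.094 0.0941 [0.99 0.16 6.38] 3.26
stop
19.0 [ 0.0004821  -0.08366177 -0.03891386] 44.14460429958205
```

Contact came at TCP z≈0.0975. The gasket is in about 3.4 mm with no slip. Opening in steps, lowering to follow the swing of the pads.

```bash
python3 - <<'E'
from h import *
from cell import r,optics
f0=np.array([-.43,.21,-2.04]); p=np.array([.4786,-.1924,.0937])
r.move_linear(p,vel=.02)
for w in (46,48,50,52,54,57,60):
    r.set_gripper(w/85,20)
    f=np.array(r.current_contact_force())-f0
    print(w,round(r.current_opening()*85,2),np.round(f,2),round(r.current_finger_force(),2),round(p[2],4))
    if f[2]<6 and w<57: p[2]-=.0005; r.move_linear(p,vel=.02); print("  ",np.round(r.current_contact_force()-f0,2))
print(r.current_t())
E
```

```text
46 46.08 [1.6  1.11 5.29] 2.9 0.0937
   [2.   0.1  6.46]
48 47.78 [ 1.35 -0.74  5.78] 2.56 0.0932
   [ 1.39 -0.77  6.39]
50 50.03 [1.83 0.07 6.12] 2.21 0.0927
52 52.07 [ 2.81 -0.3   5.55] 1.86 0.0927
   [ 1.92 -0.96  5.67]
54 54.18 [ 2.7  -0.48  5.2 ] 1.44 0.0922
   [0.79 0.2  5.72]
57 57.04 [ 0.32 -0.4   2.25] 0.0 0.0917
60 60.0 [ 0.47 -1.36  2.33] 0.0 0.0917
21.7667
```

```bash
python3 - <<'E'
from h import *
from cell import r,optics
r.set_gripper(1.0,20)
r.move_linear([.4786,-.1924,.15],vel=.08)
r.move_linear([.4486,-.1924,.22],vel=.15)
print(r.current_t(),np.round(r.current_contact_force(),2))
d,P=wrist(r,optics,"w4"); H=hsv(d); h,s,v=[H[...,i] for i in range(3)]; z=P[...,2]
near=(np.abs(P[...,0]-.479)<.035)&(np.abs(P[...,1]+.192)<.05)
rib=near&(s<70)&(z>.09)&(z<.12); print("rib",rib.sum(),np.nanpercentile(z[rib],[10,50,90]),P[rib].mean(0))
k=np.polyfit(P[rib][:,0],z[rib],1); print("pitch deg",np.degrees(np.arctan(k[0])))
y=near&(h>20)&(h<35)&(s>120)&(z>.09)
for m in (y&(P[...,1]>-.192),y&(P[...,1]<-.192)): print("pad",m.sum(),np.nanmedian(z[m]),np.round(np.percentile(P[m][:,1],[3,97])*1000+192.4,1))
E
```

```text
23.675 [-0.1  -1.49 -0.83]
mount [[0.0, -0.958, -0.287, 0.074], [1.0, -0.0, 0.001, 0.0], [-0.001, -0.287, 0.958, -0.12], [0.0, 0.0, 0.0, 1.0]]
rib 1271 [0.10364601 0.10490029 0.10577367] [ 0.47952352 -0.19309456  0.10458317]
pitch deg -1.1032331145440244
pad 321 0.09879909052312527 [19.4 27.9]
pad 299 0.09891808918306297 [-27.9 -20.5]
```

View pics/w4.png

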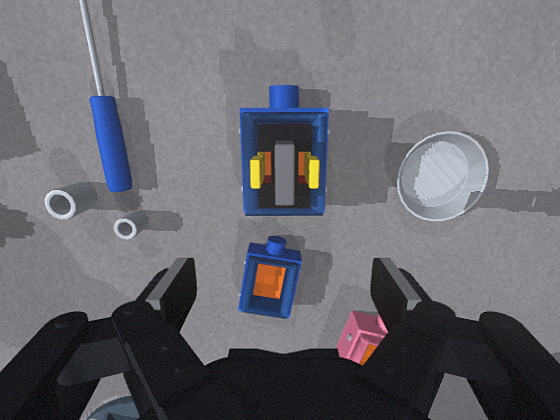

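The cartridge sits at (284,172) in the blue box. Both pads are sprung out to ±27.9 mm and the rib top is at 105 mm, which matches the locked position. Handing in.

```bash
python3 -c "
from cell import r
print(r.hand_in())"
```

```text
the job is handed in; nothing more can be done
None
```

The filter cartridge is out of the old black airbox and locked in the new blue one: both tabs have sprung out to full width, the rib is at the locked height, nothing else was touched, and I handed the job in at about 24 s.

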